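# Balance the centrifuge rotor

## Task

The centrifuge rotor has been loaded out of balance: no tube insert sits opposite its twin. Swap inserts round (one can stand on the rubber mat meanwhile) until each of the three matching pairs (two, four or eight tube sleeves) faces its twin straight across the hub, all six standing fully down in the buckets. Do not tip an insert over, and leave the white-capped brown bottle and the blue-capped tube where they stand.

Things in the scene. Friction and masses are not known exactly. Their poses are not given: they have to be found in the camera images.
- rotor: Six-place centrifuge rotor, 237 mm across, fixed, does not turn or swing. Origin: hub centre at bench height; z up. Six open aluminium buckets, centres 85 mm from the hub at 0, 60, .. 300 deg from its x axis; facing buckets are 170 mm apart. Bucket 60 mm inside, rim 58 mm and inner floor 16 mm above the bench; a fully seated insert's base rests on that floor. Hub top 71 mm, arms 51 mm above bench.
- two_a: Loose white tube insert, twin of two_b: round holder 54 mm across, 46 mm high, tapering to a flat base 40 mm across (stands by itself), with TWO wide open tube sleeves (25 mm outside) side by side up to 58 mm above the base; central post with a round grey grip 14 mm across, 69 to 97 mm above the base: lift by it from above. 0.11 kg. Origin: centre of base; z up. Turn about z is free.
- two_b: Loose white tube insert, twin of two_a: round holder 54 mm across, 46 mm high, tapering to a flat base 40 mm across (stands by itself), with TWO wide open tube sleeves (25 mm outside) side by side up to 58 mm above the base; central post with a round grey grip 14 mm across, 69 to 97 mm above the base: lift by it from above. 0.11 kg. Origin: centre of base; z up. Turn about z is free.
- four_a: Loose white tube insert, twin of four_b: round holder 54 mm across, 46 mm high, tapering to a flat base 40 mm across (stands by itself), with FOUR open tube sleeves (18 mm outside) in a square up to 58 mm above the base; central post with a round grey grip 14 mm across, 69 to 97 mm above the base: lift by it from above. 0.11 kg. Origin: centre of base; z up. Turn about z is free.
- four_b: Loose white tube insert, twin of four_a: round holder 54 mm across, 46 mm high, tapering to a flat base 40 mm across (stands by itself), with FOUR open tube sleeves (18 mm outside) in a square up to 58 mm above the base; central post with a round grey grip 14 mm across, 69 to 97 mm above the base: lift by it from above. 0.11 kg. Origin: centre of base; z up. Turn about z is free.
- eight_a: Loose white tube insert, twin of eight_b: round holder 54 mm across, 46 mm high, tapering to a flat base 40 mm across (stands by itself), with a ring of EIGHT small open tube sleeves (12 mm outside) up to 58 mm above the base; central post with a round grey grip 14 mm across, 69 to 97 mm above the base: lift by it from above. 0.11 kg. Origin: centre of base; z up. Turn about z is free.
- eight_b: Loose white tube insert, twin of eight_a: round holder 54 mm across, 46 mm high, tapering to a flat base 40 mm across (stands by itself), with a ring of EIGHT small open tube sleeves (12 mm outside) up to 58 mm above the base; central post with a round grey grip 14 mm across, 69 to 97 mm above the base: lift by it from above. 0.11 kg. Origin: centre of base; z up. Turn about z is free.
- mat: Square dark rubber mat, 80 x 80 x 3 mm, fixed on the bench beside the rotor: the free spot where one insert can stand meanwhile. Origin: centre of its underside; z up. Take care: to the right of the rotor stands a fixed microscope, 340 mm tall, at about x 0.39 to 0.63, y below -0.41.
- amber_bottle: Bystander: brown glass screw-cap bottle with white cap, 45 mm across, 91 mm high, standing loose on the bench. Origin: centre of its base; z up.
- conical_tube: Bystander: white skirted tube with blue screw cap, 35 mm across, 108 mm high, standing loose on the bench. Origin: centre of its base; z up.

How it is judged:
At the end, for the whole second after the job is handed in: All six inserts stand in the rotor's buckets, base within 5 mm of the bucket floor, centre 73 to 97 mm from the hub centre, leaning under 0.12 rad, at rest, and each is straight opposite its twin (twins' centres over 156 mm apart). Which pair takes which buckets does not matter (z of two_a in the frame of rotor between 0.011 and 0.021 m and horizontal distance between two_a and rotor between 0.073 and 0.097 m and angle between each of two_a, two_b, four_a, four_b, eight_a, eight_b's own z axis and vertical below 0.12 rad and linear speed of each of two_a, two_b, four_a, four_b, eight_a, eight_b below 0.02 m/s and z of two_b in the frame of rotor between 0.011 and 0.021 m and horizontal distance between two_b and rotor between 0.073 and 0.097 m and z of four_a in the frame of rotor between 0.011 and 0.021 m and horizontal distance between four_a and rotor between 0.073 and 0.097 m and z of four_b in the frame of rotor between 0.011 and 0.021 m and horizontal distance between four_b and rotor between 0.073 and 0.097 m and z of eight_a in the frame of rotor between 0.011 and 0.021 m and horizontal distance between eight_a and rotor between 0.073 and 0.097 m and z of eight_b in the frame of rotor between 0.011 and 0.021 m and horizontal distance between eight_b and rotor between 0.073 and 0.097 m and horizontal distance between two_a and two_b above 0.156 m and horizontal distance between four_a and four_b above 0.156 m and horizontal distance between eight_a and eight_b above 0.156 m); the robot touches nothing.
It fails at once if a bystander (brown bottle or blue-capped tube) was shifted more than 30 mm or knocked over (distance of any of amber_bottle, conical_tube from where it was at the start of the episode above 0.03 m or angle between any of amber_bottle, conical_tube's own z axis and vertical above 0.5 rad).
It fails at once if an insert was tipped over (angle between any of two_a, two_b, four_a, four_b, eight_a, eight_b's own z axis and vertical above 0.7 rad).
It also fails if it takes over 91 s, if anything falls off the work surface, if the arm or the gripper's body presses on something with over 40 N, if the wrist force passes 120 N, or if a joint passes its speed limit or range.

## Robot

A 7-joint arm with a two-finger parallel gripper is mounted at the origin on a cart in front of the work surface, level with it; the furniture and walls round the work are solid. World frame = base frame: x ahead of the robot, y to its left, z up, the work surface at z = 0. Lengths are in m, angles in rad, forces in N, time in s.
With the tool pointing down it reaches from about 0.425 to 0.925 m from the base axis. Payload 6.8 kg.
Tool frame: the origin (TCP) lies midway between the tips of the shut fingers; the grasp point (between the pads) lies r.grip_point_offset behind it (r.grip_point_offset is the distance from the TCP to the grasp point, in m); z points along the fingers, y is the line along which they close (so a half turn about z gives the same grasp; the last joint's range is limited). The gripper opens to 85 mm and grips with 20 to 120 N. Pads are 22 mm wide; open, the fingers measure 114 mm over their backs; the gripper's body (76 mm by 85 mm) begins 54 mm behind the grasp point. The pads swing forward as they close: fully open they stand 13 mm farther back than shut.
Start: joints at [1.144, 0.477, 0.022, 1.555, -0.011, 1.109, -0.083], TCP at [0.212, -0.641, 0.231] pointing down, gripper open.
Joint ranges: [-2.96, 2.96], [-0.34, 2.1], [-1.41, 1.46], [0.24, 2.44], [-1.37, 4.51], [0.17, 1.92], [-2.96, 2.96]. Speed limits (rad/s): [2.39, 2.39, 3.14, 3.14, 3.14, 3.14, 3.14].

## Interface

Orientations are given as a rotation vector (axis times angle).
In Python, from bench import r gives the robot as it stands. The module is installed in compiled form; this text tells all that it offers.
- The arm moves only by the shell command python3 -m crank 'ROWS' [FORCE]. ROWS is JSON, a list of rows, each a list of 5 numbers: the shift along the world's x, y, z in units of 200 mm (1.0 is 200 mm), then the turn about the world's z in units of 45 degrees (1.0 is 45 degrees), then the opening, from -1 (shut) to 1 (fully open). In form: [[dx, dy, dz, turn, jaw], ...]. A call has 1 to 8 rows; each row shifts and turns the commanded pose from where the row before left it; what a row does not reach is not made up. A row lasts 1/12 s, in which the tool goes at most 41.7 mm and 7.16 degrees, less where a joint would pass 70% of its speed; a pose out of reach is approached as far as the arm can. A call with a number of a shift or a turn outside -1 to 1 is refused whole. A call with a gripper value outside its range is refused whole. The fingers move at their own pace and stop on an object; FORCE is the grip in N (left out, the last holds). Time passes only in rows, so rows that do not move let the fingers close. It gives the time, the measured TCP pose, the force, the opening and the grip force at its end, in the units of the state.
- r.get_obs(): the state, without advancing time (a new reading comes with each control period).
- r.grab_frame(name): name is "scene" or "top" or "wrist"; returns the picture (480x640x3 uint8, blue, green, red); there is no depth.
- r.camera_model(name): a dict with "fx", "fy", "cx", "cy" (pixels), "R" (3x3) and "t" (3): a world point X has camera coordinates R X + t. Camera axes: x right, y down, z forward; pixel columns grow to the right and rows downward; lengths in m; the calibration is good to about 2 mm. The wrist camera is an equidistant fisheye: a pixel r from the principal point sees the ray r / f radians off the axis. A picture is of the moment at which its call begins: read the wrist's pose just before it. camera_model takes no time and is no camera call; for the wrist camera it gives the pose at the moment of the call.
- r.hand_in(): hands the job in; it is judged then, once.
The state is a dict: "clock": time; "joints": joint angles; "qvel": joint speeds; "tau": joint torques, N m; "tcp_pos": TCP position; "orientation": TCP orientation; "contact_force": force on the tool from outside, world axes, zero at the start; "moment": the same for the moment, N m; "grip_width": finger opening in m; "gripper_force": force on a finger pad.
Only numpy, scipy, OpenCV 4.12 (cv2) and the standard library are available. Lean on these libraries where they do the work, as an engineer would, in place of code of your own. Each camera call takes 0.05 s, during which the arm holds its last target. There are 200 camera calls.

## Working session

There is one attempt and no reset: what is moved stays moved. The work goes in short steps, Python scripts to look and compute and a shell command to move; the robot and the scene stay as the last step left them, time stands still between calls to the robot, and variables do not carry over. Pictures are saved under pics/ and viewed, at most 14 in all, crops included, and the job is handed in when it is done.

```bash
mkdir -p pics; python3 - <<'E'
from bench import r
import cv2,numpy as np
o=r.get_obs();print(o['clock'],o['tcp_pos'],o['orientation'],o['grip_width'],r.grip_point_offset)
for n in("top","scene"):
    cv2.imwrite(f"pics/{n}0.png",r.grab_frame(n));m=r.camera_model(n);print(n,m['fx'],m['cx'],m['cy'],-np.array(m['R']).T@np.array(m['t']),np.round(m['R'],3).tolist())
E
```

```text
0.0 [ 0.21137706 -0.64040682  0.23029946] [-3.09993682e+00 -4.98474582e-01  6.71881007e-04] 0.08526585958138264 0.0187
top 505.24304903382546 313.7423991544281 229.6252609148031 [ 0.46223903 -0.09999977  1.1695217 ] [[0.019, -1.0, 0.005], [-0.999, -0.019, -0.051], [0.051, -0.004, -0.999]]
scene 572.7504549568898 315.6436279442038 236.60368484043383 [0.01969596 0.46756607 1.02019674] [[-0.738, -0.674, 0.012], [-0.538, 0.578, -0.614], [0.407, -0.46, -0.789]]
```

View pics/top0.png

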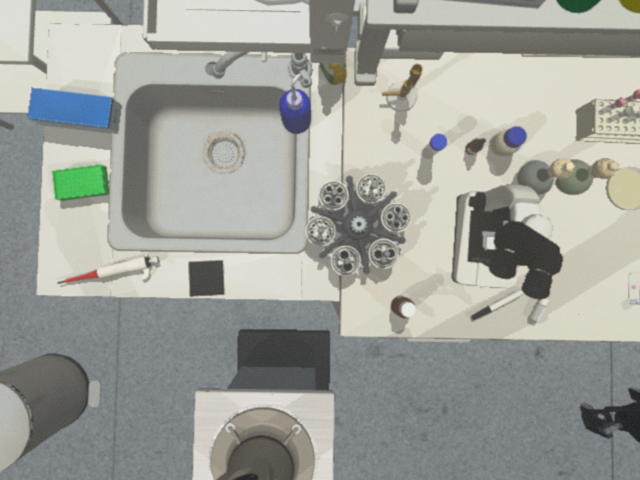

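View pics/scene0.png

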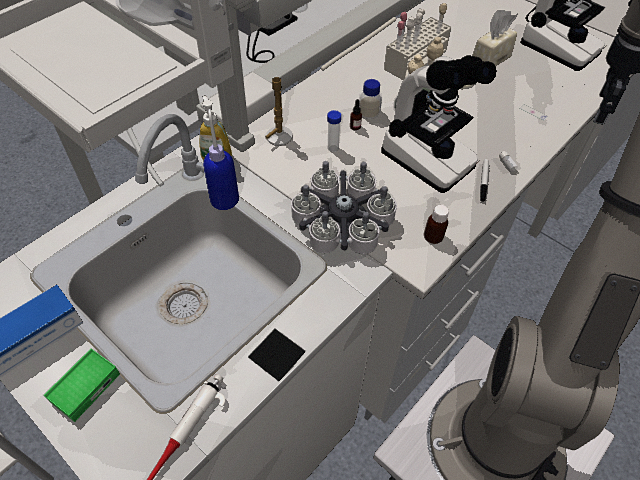

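```bash
cat > h.py <<'E'
import numpy as np,cv2
from bench import r
def pix2w(n,u,v,z):
    m=r.camera_model(n);R=np.array(m['R']);c=-R.T@np.array(m['t'])
    x,y=(u-m['cx'])/m['fx'],(v-m['cy'])/m['fy']
    if n=='wrist':
        k=np.hypot(u-m['cx'],v-m['cy'])/m['fx'];a=np.arctan2(v-m['cy'],u-m['cx']);d=np.array([np.sin(k)*np.cos(a),np.sin(k)*np.sin(a),np.cos(k)])
    else:d=np.array([x,y,1])
    d=R.T@d
    return (c+d*(z-c[2])/d[2])
def w2pix(n,X):
    m=r.camera_model(n);p=np.array(m['R'])@X+np.array(m['t'])
    if n!='wrist':return m['fx']*p[0]/p[2]+m['cx'],m['fy']*p[1]/p[2]+m['cy']
    k=np.arctan2(np.hypot(p[0],p[1]),p[2])*m['fx'];a=np.arctan2(p[1],p[0]);return m['cx']+k*np.cos(a),m['cy']+k*np.sin(a)
E
python3 - <<'E'
from h import *
im=cv2.imread('pics/top0.png');cv2.imwrite('pics/c1.png',cv2.resize(im[165:285,295:420],None,fx=4.8,fy=4.8,interpolation=cv2.INTER_CUBIC))
im=cv2.imread('pics/scene0.png');cv2.imwrite('pics/c2.png',cv2.resize(im[155:260,285:405],None,fx=5,fy=5,interpolation=cv2.INTER_CUBIC))
print(pix2w('top',359,224,.071),pix2w('scene',344,203,.071),pix2w('top',206,278,.003),pix2w('top',404,308,.09),pix2w('top',437,142,.1))
E
```

```text
[ 0.53281571 -0.20326953  0.071     ] [ 0.52682086 -0.197515    0.071     ] [0.40624402 0.14031093 0.003     ] [ 0.35460716 -0.29960931  0.09      ] [ 0.71002277 -0.36518895  0.1       ]
```

View pics/c1.png

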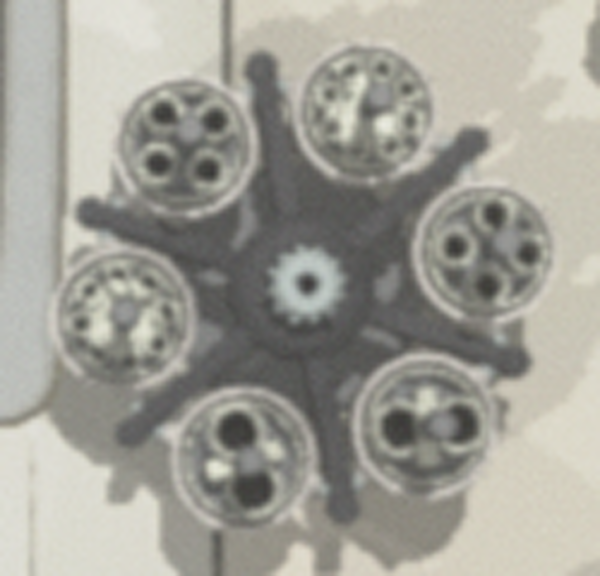

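View pics/c2.png

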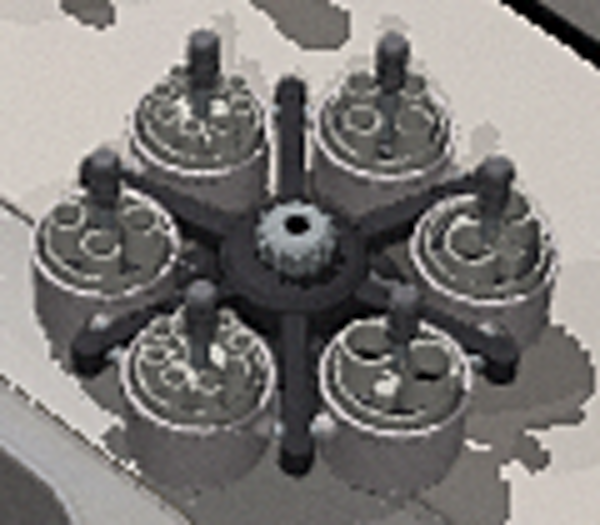

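```bash
cat >> h.py <<'E'
from scipy.optimize import least_squares
from scipy.spatial.transform import Rotation as Ro
def hexfit(P):
    f=lambda q:np.concatenate([[q[0]+.085*np.cos(q[2]-i*np.pi/3)-p[0],q[1]+.085*np.sin(q[2]-i*np.pi/3)-p[1]] for i,p in enumerate(P)])
    s=least_squares(f,[.53,-.2,np.arctan2(P[0][1]+.2,P[0][0]-.53)]);q=s.x
    return q,np.array([[q[0]+.085*np.cos(q[2]-i*np.pi/3),q[1]+.085*np.sin(q[2]-i*np.pi/3)] for i in range(6)]),f(q)
E
python3 - <<'E'
from h import *
np.set_printoptions(precision=4,suppress=True)
A=np.array([(367,112),(484,250),(425,425),(245,458),(124,317),(187,146)])/4.8+[295,165]-.4
B=np.array([(382,95),(508,243),(443,425),(252,460),(124,313),(190,130)])/4.8+[295,165]-.4
C=np.array([(204,40),(393,45),(496,168),(404,297),(202,293),(101,162)])  # scene grips, clockwise from far-left? 
C=np.array([C[0],C[1],C[2],C[3],C[4],C[5]])/5+[285,155]-.4
for n,P,z in(('top',A,.058),('top',B,.113),('scene',C,.110)):
    W=[pix2w(n,u,v,z) for u,v in P]
    q,H,e=hexfit(W);print(n,q,np.abs(e).max());print(np.array(W)[:,:2].round(4).tolist(),H.round(4).tolist())
print('mat',[pix2w('top',u,v,.003)[:2] for u,v in((190,262),(223,262),(190,296),(223,296))])
o=r.get_obs();print(Ro.from_rotvec(o['orientation']).as_matrix())
E
```

```text
top [ 0.534  -0.2028 -0.3234] 0.0013389892536290748
[[0.6141, -0.2301], [0.5513, -0.2847], [0.4704, -0.2585], [0.4538, -0.1762], [0.5174, -0.1197], [0.5968, -0.1473]] [[0.6146, -0.2298], [0.5509, -0.2861], [0.4703, -0.2591], [0.4534, -0.1757], [0.5171, -0.1195], [0.5977, -0.1465]]
top [ 0.5336 -0.2025 -0.3249] 0.00048192080615201693
[[0.6142, -0.2301], [0.5502, -0.2861], [0.4702, -0.2585], [0.4534, -0.1755], [0.5164, -0.1187], [0.5972, -0.1462]] [[0.6142, -0.2297], [0.5504, -0.2858], [0.4698, -0.2587], [0.4531, -0.1754], [0.5168, -0.1192], [0.5974, -0.1463]]
scene [ 0.5341 -0.2048 -0.3228] 0.0012778878914037062
[[0.6148, -0.233], [0.5509, -0.2885], [0.4707, -0.2611], [0.4536, -0.1775], [0.5165, -0.1218], [0.5978, -0.1472]] [[0.6147, -0.2318], [0.551, -0.2881], [0.4704, -0.2612], [0.4535, -0.1779], [0.5171, -0.1216], [0.5977, -0.1485]]
mat [array([0.4422, 0.1782]), array([0.4436, 0.1023]), array([0.3645, 0.1757]), array([0.3658, 0.1001])]
[[ 0.9496  0.3135 -0.0007]
 [ 0.3135 -0.9496  0.0015]
 [-0.0002 -0.0017 -1.    ]]
```

```bash
python3 -m crank '[[0.034,0.2,0,0,0],[0.034,0.2,0,0,0],[0.034,0.2,0,0,0],[0.034,0.2,0,0,0],[0.034,0.2,0,0,0],[0.034,0.2,0,0,0],[0,0,0,0,0]]' 30; python3 -m crank '[[0.126,0.14,0,0,0],[0.126,0.14,0,0,0],[0.126,0.14,0,0,0],[0.126,0.14,0,0,0],[0.126,0.14,0,0,0],[0.126,0.14,0,0,0],[0.126,0.14,0,0,0],[0.126,0.14,0,0,0]]'; python3 -m crank '[[0,0,0,0,0],[0,0,0,0,0],[0,0,0,0,0]]'
python3 - <<'E'
from h import *
im=r.grab_frame('wrist');cv2.imwrite('pics/w1.png',im);print(w2pix('wrist',np.array([.4533,-.1765,.113])),w2pix('wrist',np.array([.5169,-.1204,.113])))
E
```

```text
clock: 0.68
tcp_pos: [0.2535, -0.3933, 0.2305]
orientation: [-3.095, -0.509, 0.001]
contact_force: [0.5, 1.7, -1.1]
grip_width: 0.043
gripper_force: 0.0
clock: 1.35
tcp_pos: [0.4546, -0.1755, 0.2312]
orientation: [-3.102, -0.498, 0.0]
contact_force: [0.7, 0.2, 0.2]
grip_width: 0.0425
gripper_force: 0.0
clock: 1.6
tcp_pos: [0.4534, -0.1774, 0.2309]
orientation: [-3.102, -0.499, 0.002]
contact_force: [-0.3, -1.1, -0.4]
grip_width: 0.0431
gripper_force: 0.0
(np.float64(312.08162498688273), np.float64(229.2752829238733)) (np.float64(263.92846017799917), np.float64(122.13409737078764))
```

View pics/w1.png

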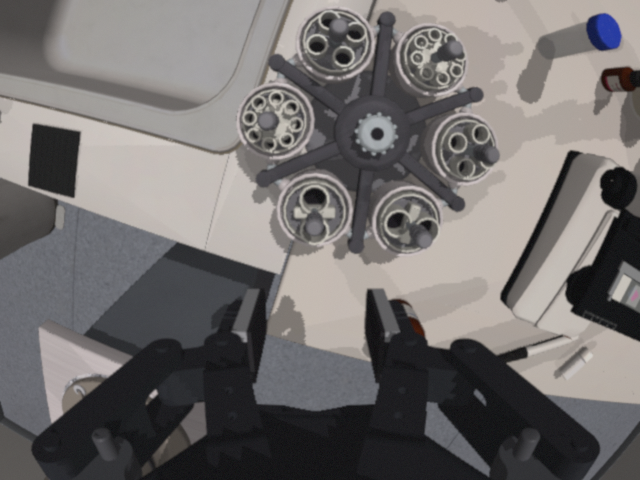

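The wrist view shows the P3 grip top at (315,227) and P4 at (267,120), each about 3 px from prediction, so positions agree to about 2 mm. Going down on P3.

```bash
python3 -m crank '[[0,0.005,-0.15,0,0],[0,0,-0.15,0,0],[0,0,-0.15,0,0],[0,0,-0.1,0,0],[0,0,-0.1,0,0],[0,0,-0.09,0,0],[0,0,0,0,0],[0,0,0,0,0]]'; python3 -m crank '[[0,0,0,0,-1],[0,0,0,0,-1],[0,0,0,0,-1],[0,0,0,0,-1],[0,0,0,0,-1],[0,0,0,0,-1]]' 40
```

```text
clock: 2.32
tcp_pos: [0.4526, -0.177, 0.0829]
orientation: [-3.102, -0.495, 0.004]
contact_force: [0.4, 0.1, 0.5]
grip_width: 0.0426
gripper_force: 0.0
clock: 2.82
tcp_pos: [0.4548, -0.1762, 0.0846]
orientation: [3.101, 0.498, 0.003]
contact_force: [-1.5, 0.9, 7.4]
grip_width: 0.0123
gripper_force: 39.3
```

```bash
python3 -m crank '[[0,0,0.06,0,-1],[0,0,0.1,0,-1],[0,0,0.1,0,-1],[0,0,0.15,0,-1],[0,0,0.15,0,-1],[0,0,0.04,0,-1],[0,0,0,0,-1]]'; python3 -m crank '[[0,0.13,0,0,-1],[0,0.15,0,0,-1],[-0.02,0.15,0,0,-1],[-0.03,0.15,0,0,-1],[-0.03,0.15,0,0,-1],[-0.03,0.15,0,0,-1],[-0.03,0.15,0,0,-1],[-0.03,0.15,0,0,-1]]';python3 -m crank '[[0,0.15,0,0,-1],[0,0.15,0,0,-1],[0,0.1,0,0,-1],[0,0,0,0,-1],[0,0,0,0,-1]]'
python3 - <<'E'
from h import *
a=r.grab_frame('scene');b=r.grab_frame('top');cv2.imwrite('pics/s2.png',np.hstack([cv2.resize(a[150:400,200:450],(400,400)),cv2.resize(b[150:350,160:420],(400,308))] if 0 else [cv2.resize(a[150:400,200:450],(400,400)),cv2.resize(b[130:330,180:380],(400,400))]))
E
```

```text
clock: 3.4
tcp_pos: [0.4556, -0.1766, 0.206]
orientation: [3.099, 0.498, 0.008]
contact_force: [0.2, -0.5, -1.5]
grip_width: 0.0126
gripper_force: 39.3
clock: 4.07
tcp_pos: [0.4183, 0.061, 0.2018]
orientation: [3.102, 0.499, -0.004]
contact_force: [1.1, 0.5, -1.8]
grip_width: 0.0126
gripper_force: 39.3
clock: 4.48
tcp_pos: [0.4189, 0.1407, 0.2019]
orientation: [-3.101, -0.503, 0.004]
contact_force: [-0.6, -0.3, -1.2]
grip_width: 0.0128
gripper_force: 39.4
```

View pics/s2.png

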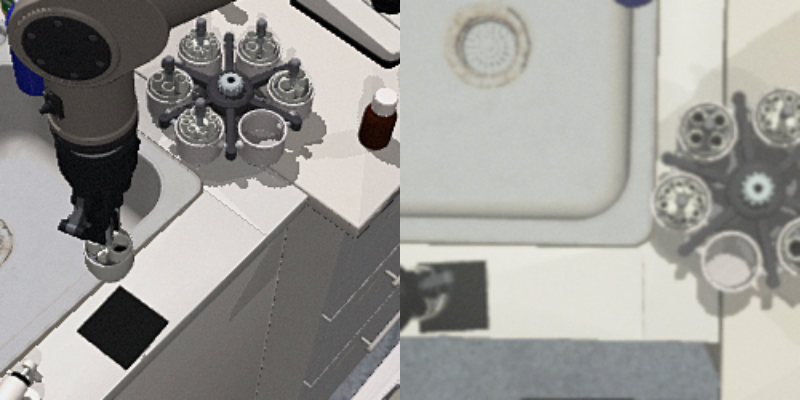

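The insert hangs upright from the gripper over the mat and bucket P3 is empty. I'll lower it now.

```bash
python3 -m crank '[[0,0,-0.15,0,-1],[0,0,-0.15,0,-1],[0,0,-0.15,0,-1],[0,0,-0.08,0,-1],[0,0,-0.06,0,-1],[0,0,-0.04,0,-1],[0,0,0,0,-1]]'; python3 -m crank '[[0,0,-0.01,0,-1],[0,0,-0.01,0,-1],[0,0,0,0,-1]]'
```

```text
clock: 5.17
tcp_pos: [0.4189, 0.1384, 0.0757]
orientation: [3.101, 0.496, -0.005]
contact_force: [-0.4, 0.4, -1.0]
grip_width: 0.0125
gripper_force: 39.3
clock: 5.42
tcp_pos: [0.4204, 0.1399, 0.0737]
orientation: [3.102, 0.498, 0.002]
contact_force: [0.0, 1.0, -1.5]
grip_width: 0.0127
gripper_force: 39.4
```

```bash
python3 -m crank '[[0,0,-0.01,0,-1],[0,0,0,0,-1],[0,0,0,0,-1]]'; python3 -m crank '[[0,0,-0.01,0,-1],[0,0,0,0,-1],[0,0,0,0,-1]]'
```

```text
clock: 5.67
tcp_pos: [0.4203, 0.1401, 0.0716]
orientation: [-3.102, -0.499, -0.001]
contact_force: [0.3, -1.1, 0.2]
grip_width: 0.0124
gripper_force: 39.5
clock: 5.92
tcp_pos: [0.4212, 0.1407, 0.0715]
orientation: [3.101, 0.499, 0.005]
contact_force: [-6.7, -1.9, 26.5]
grip_width: 0.0123
gripper_force: 42.1
```

```bash
python3 -m crank '[[0,0,0.006,0,-1],[0,0,0,0,-0.3],[0,0,0,0,0],[0,0,0,0,0],[0,0,0,0,0]]'; python3 -m crank '[[0,0,0.1,0,0],[0,0,0.15,0,0],[0,0,0.15,0,0],[0,0,0.15,0,0],[0,0,0.1,0,0],[0.05,-0.13,0,0,0],[0.07,-0.18,0,0,0],[0.07,-0.18,0,0,0]]'; python3 -m crank '[[0.07,-0.18,0,0,0],[0.07,-0.18,0,0,0],[0.07,-0.18,0,0,0],[0.05,-0.18,0,0,0],[0.03,-0.09,0,0,0],[0,0,0,0,0],[0,0,0,0,0]]'
python3 - <<'E'
from h import *
a=r.grab_frame('wrist');cv2.imwrite('pics/w3.png',a);print(r.get_obs()['tcp_pos'],w2pix('wrist',np.array([.5169,-.1204,.113])),w2pix('wrist',np.array([.4205,.14,.1])),pix2w('top',0,0,.1))
E
```

```text
clock: 6.33
tcp_pos: [0.4199, 0.1399, 0.0703]
orientation: [3.102, 0.499, -0.001]
contact_force: [0.5, 0.7, 0.2]
grip_width: 0.0428
gripper_force: 0.0
clock: 7.0
tcp_pos: [0.4584, 0.0415, 0.2011]
orientation: [3.101, 0.503, 0.002]
contact_force: [1.1, -0.2, -0.4]
grip_width: 0.0424
gripper_force: 0.0
clock: 7.58
tcp_pos: [0.5157, -0.1209, 0.1999]
orientation: [-3.102, -0.495, 0.001]
contact_force: [-0.3, 0.0, -0.8]
grip_width: 0.0426
gripper_force: 0.0
[ 0.51561401 -0.11935742  0.20002321] (np.float64(315.9240900522163), np.float64(242.52443725887832)) (np.float64(10.58973150359742), np.float64(246.470897937804)) [1.00166673 0.5829157  0.1       ]
```

View pics/w3.png

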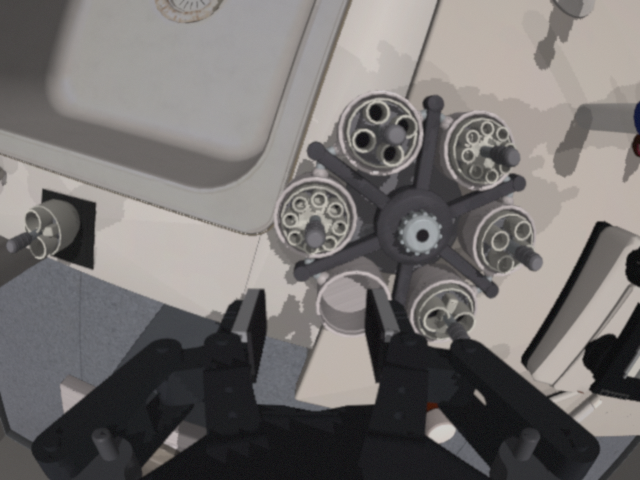

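The insert stands upright on the mat (left, grip at (15,243)), and the P4 grip is centred between the fingers at (315,235). Grasping it.

```bash
python3 -m crank '[[0.003,0,-0.15,0,0],[0,0,-0.15,0,0],[0,0,-0.12,0,0],[0,0,-0.1,0,0],[0,0,-0.065,0,0],[0,0,0,0,0],[0,0,0,0,0]]'; python3 -m crank '[[0,0,0,0,-1],[0,0,0,0,-1],[0,0,0,0,-1],[0,0,0,0,-1],[0,0,0,0,-1],[0,0,0,0,-1]]' 40;python3 -m crank '[[0,0,0.06,0,-1],[0,0,0.1,0,-1],[0,0,0.1,0,-1],[0,0,0.1,0,-1],[0,0,0.04,0,-1],[0,0,0,0,-1],[0,0,0,0,-1]]'
```

```text
clock: 8.22
tcp_pos: [0.5161, -0.1182, 0.0833]
orientation: [-3.1, -0.502, 0.002]
contact_force: [0.9, 0.4, -0.5]
grip_width: 0.0426
gripper_force: 0.0
clock: 8.72
tcp_pos: [0.5176, -0.1199, 0.0849]
orientation: [3.101, 0.499, 0.004]
contact_force: [-1.0, 0.4, 6.9]
grip_width: 0.0127
gripper_force: 39.3
clock: 9.3
tcp_pos: [0.5164, -0.1202, 0.1636]
orientation: [3.101, 0.498, 0.001]
contact_force: [-0.2, -1.1, -1.7]
grip_width: 0.0123
gripper_force: 39.3
```

```bash
python3 -m crank '[[-0.05,-0.045,0,0,-1],[-0.1,-0.09,0,0,-1],[-0.1,-0.09,0,0,-1],[-0.066,-0.057,0,0,-1],[0,0,0,0,-1],[0,0,0,0,-1],[0,0,0,0,-1]]'; python3 -m crank '[[0,0,-0.08,0,-1],[0,0,-0.08,0,-1],[0,0,-0.05,0,-1],[0,0,-0.03,0,-1],[0,0,0,0,-1]]';python3 -m crank '[[0,0,-0.04,0,-1],[0,0,-0.04,0,-1],[0,0,-0.04,0,-1],[0,0,-0.02,0,-1],[0,0,0,0,-1]]'
```

```text
clock: 9.88
tcp_pos: [0.453, -0.1762, 0.1629]
orientation: [-3.101, -0.498, 0.001]
contact_force: [-0.1, 0.2, -0.3]
grip_width: 0.0124
gripper_force: 39.3
clock: 10.3
tcp_pos: [0.4528, -0.1756, 0.1142]
orientation: [-3.1, -0.5, 0.003]
contact_force: [-0.5, -0.5, -1.7]
grip_width: 0.0125
gripper_force: 39.3
clock: 10.72
tcp_pos: [0.4527, -0.1762, 0.0865]
orientation: [-3.101, -0.499, 0.003]
contact_force: [0.1, -0.3, -1.6]
grip_width: 0.0125
gripper_force: 39.3
```

```bash
python3 -m crank '[[0,0,-0.01,0,-1],[0,0,-0.008,0,-1],[0,0,0,0,-1]]'; python3 -m crank '[[0,0,-0.005,0,-1],[0,0,0,0,-1],[0,0,0,0,-1]]'
```

```text
clock: 10.97
tcp_pos: [0.4541, -0.1765, 0.0849]
orientation: [3.101, 0.498, 0.002]
contact_force: [-2.8, 0.1, 7.4]
grip_width: 0.0121
gripper_force: 40.2
clock: 11.22
tcp_pos: [0.4544, -0.1766, 0.0849]
orientation: [3.1, 0.498, 0.003]
contact_force: [-4.4, 0.1, 16.5]
grip_width: 0.0129
gripper_force: 41.2
```

```bash
python3 -m crank '[[0,0,0.005,0,-1],[0,0,0,0,-0.3],[0,0,0,0,0],[0,0,0,0,0],[0,0,0,0,0]]'; python3 -m crank '[[0,0,0.1,0,0],[0,0,0.15,0,0],[0,0,0.15,0,0],[0,0,0.1,0,0],[0.122,0.02,0,0,0],[0.15,0.03,0,0,0],[0.15,0.03,0,0,0],[0.15,0.03,0,0,0]]'; python3 -m crank '[[0.1,0.026,0,0,0],[0.05,0.01,0,0,0],[0,0,0,0,0],[0,0,0,0,0],[0,0,0,0,0]]'
python3 - <<'E'
from h import *
a=r.grab_frame('wrist');cv2.imwrite('pics/w4.png',a);print(w2pix('wrist',np.array([.5975,-.1473,.113])))
E
```

```text
clock: 11.63
tcp_pos: [0.4534, -0.1764, 0.0838]
orientation: [-3.102, -0.499, 0.0]
contact_force: [-0.2, -0.7, -0.1]
grip_width: 0.043
gripper_force: 0.0
clock: 12.3
tcp_pos: [0.5689, -0.1544, 0.184]
orientation: [3.102, 0.497, 0.0]
contact_force: [0.3, 0.7, -0.4]
grip_width: 0.0429
gripper_force: 0.0
clock: 12.72
tcp_pos: [0.5962, -0.148, 0.1835]
orientation: [3.102, 0.497, -0.003]
contact_force: [0.1, -0.3, 0.6]
grip_width: 0.0428
gripper_force: 0.0
(np.float64(312.88005362190387), np.float64(249.9573617159106))
```

View pics/w4.png

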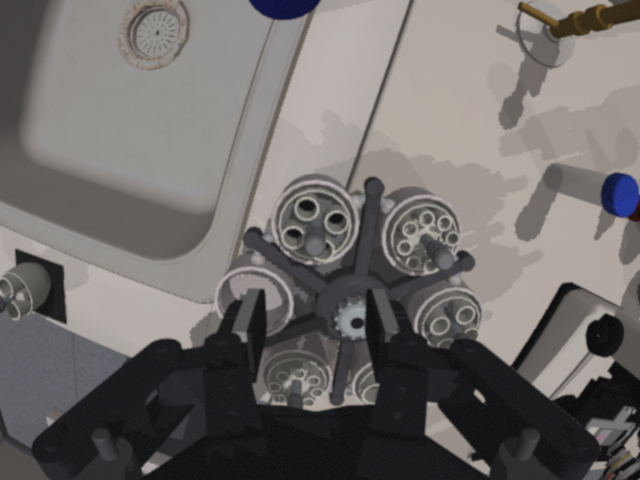

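The eight-sleeve insert is seated in P3 (295,380), P4 is empty, and the P5 four-sleeve grip is centred at (314,245).

```bash
python3 -m crank '[[0.004,0.003,-0.15,0,0],[0,0,-0.12,0,0],[0,0,-0.1,0,0],[0,0,-0.08,0,0],[0,0,-0.05,0,0],[0,0,0,0,0],[0,0,0,0,0]]'; python3 -m crank '[[0,0,0,0,-1],[0,0,0,0,-1],[0,0,0,0,-1],[0,0,0,0,-1],[0,0,0,0,-1],[0,0,0,0,-1]]' 40;python3 -m crank '[[0,0,0.06,0,-1],[0,0,0.1,0,-1],[0,0,0.1,0,-1],[0,0,0.1,0,-1],[0,0,0.04,0,-1],[0,0,0,0,-1],[0,0,0,0,-1]]'
```

```text
clock: 13.35
tcp_pos: [0.5981, -0.147, 0.0842]
orientation: [3.102, 0.498, -0.001]
contact_force: [0.2, -0.1, 0.5]
grip_width: 0.0424
gripper_force: 0.0
clock: 13.85
tcp_pos: [0.5994, -0.1466, 0.0853]
orientation: [3.101, 0.499, 0.003]
contact_force: [-0.5, -0.2, 6.9]
grip_width: 0.0125
gripper_force: 39.2
clock: 14.43
tcp_pos: [0.5984, -0.1467, 0.1639]
orientation: [3.101, 0.498, 0.0]
contact_force: [-0.9, 0.4, -2.4]
grip_width: 0.0128
gripper_force: 39.3
```

```bash
python3 -m crank '[[-0.06,0.02,0,0,-1],[-0.1,0.03,0,0,-1],[-0.12,0.04,0,0,-1],[-0.08,0.03,0,0,-1],[-0.046,0.011,0,0,-1],[0,0,0,0,-1],[0,0,0,0,-1],[0,0,0,0,-1]]'; python3 -m crank '[[0,0,-0.08,0,-1],[0,0,-0.08,0,-1],[0,0,-0.05,0,-1],[0,0,-0.03,0,-1],[0,0,0,0,-1]]';python3 -m crank '[[0,0,-0.04,0,-1],[0,0,-0.04,0,-1],[0,0,-0.04,0,-1],[0,0,-0.02,0,-1],[0,0,0,0,-1]]';python3 -m crank '[[0,0,-0.01,0,-1],[0,0,-0.008,0,-1],[0,0,0,0,-1]]'
```

```text
clock: 15.1
tcp_pos: [0.5185, -0.1209, 0.1638]
orientation: [3.102, 0.498, 0.001]
contact_force: [-0.0, 0.1, -0.4]
grip_width: 0.0123
gripper_force: 39.3
clock: 15.52
tcp_pos: [0.517, -0.1204, 0.1145]
orientation: [-3.101, -0.498, 0.003]
contact_force: [-0.7, 0.2, -1.3]
grip_width: 0.0125
gripper_force: 39.2
clock: 15.93
tcp_pos: [0.5168, -0.1203, 0.0869]
orientation: [-3.101, -0.499, 0.002]
contact_force: [1.2, -0.5, -2.1]
grip_width: 0.0124
gripper_force: 39.2
clock: 16.18
tcp_pos: [0.518, -0.1204, 0.0853]
orientation: [3.101, 0.499, 0.002]
contact_force: [-1.9, -0.6, 5.1]
grip_width: 0.0126
gripper_force: 40.0
```

```bash
python3 -m crank '[[0,0,0,0,-0.3],[0,0,0,0,0],[0,0,0,0,0],[0,0,0,0,0]]'; python3 -m crank '[[0,0,0.1,0,0],[0,0,0.15,0,0],[0,0,0.15,0,0],[0,0,0.1,0,0],[-0.03,0.1,0,0,0],[-0.07,0.18,0,0,0],[-0.07,0.18,0,0,0],[-0.07,0.18,0,0,0]]'; python3 -m crank '[[-0.07,0.18,0,0,0],[-0.07,0.18,0,0,0],[-0.06,0.18,0,0,0],[-0.045,0.12,0,0,0],[0,0,0,0,0],[0,0,0,0,0]]'
python3 - <<'E'
from h import *
a=r.grab_frame('wrist');cv2.imwrite('pics/w5.png',a);print(w2pix('wrist',np.array([.4203,.14,.1])))
E
```

```text
clock: 16.52
tcp_pos: [0.5175, -0.1205, 0.0844]
orientation: [3.102, 0.498, 0.0]
contact_force: [-0.1, 0.0, -0.3]
grip_width: 0.0424
gripper_force: 0.0
clock: 17.18
tcp_pos: [0.4687, 0.0086, 0.1845]
orientation: [3.102, 0.496, 0.001]
contact_force: [1.0, -0.5, -0.0]
grip_width: 0.0426
gripper_force: 0.0
clock: 17.68
tcp_pos: [0.4199, 0.1409, 0.1845]
orientation: [-3.101, -0.504, -0.001]
contact_force: [0.4, -0.5, 0.1]
grip_width: 0.0425
gripper_force: 0.0
(np.float64(312.8614040941106), np.float64(245.09602623372294))
```

View pics/w5.png

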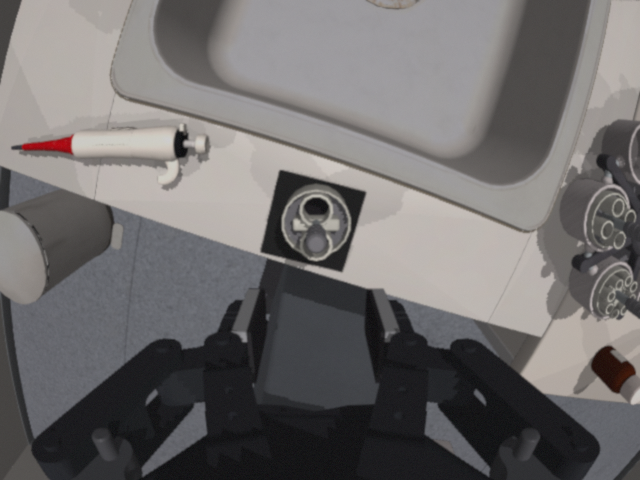

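```bash
python3 -m crank '[[0,0,-0.15,0,0],[0,0,-0.15,0,0],[0,0,-0.12,0,0],[0,0,-0.1,0,0],[0,0,-0.05,0,0],[0,0,0,0,0],[0,0,0,0,0]]'; python3 -m crank '[[0,0,0,0,-1],[0,0,0,0,-1],[0,0,0,0,-1],[0,0,0,0,-1],[0,0,0,0,-1],[0,0,0,0,-1]]' 40;python3 -m crank '[[0,0,0.06,0,-1],[0,0,0.1,0,-1],[0,0,0.15,0,-1],[0,0,0.15,0,-1],[0,0,0.15,0,-1],[0,0,0.07,0,-1],[0,0,0,0,-1],[0,0,0,0,-1]]'
```

```text
clock: 18.32
tcp_pos: [0.4207, 0.1389, 0.0704]
orientation: [3.102, 0.497, -0.001]
contact_force: [0.0, 0.1, 0.8]
grip_width: 0.0427
gripper_force: 0.0
clock: 18.82
tcp_pos: [0.4213, 0.1403, 0.0714]
orientation: [-3.101, -0.499, -0.004]
contact_force: [-1.2, 1.6, 6.9]
grip_width: 0.0129
gripper_force: 39.3
clock: 19.48
tcp_pos: [0.4206, 0.1393, 0.2067]
orientation: [3.101, 0.498, 0.003]
contact_force: [-0.9, -0.9, -0.6]
grip_width: 0.0125
gripper_force: 39.3
```

```bash
python3 -m crank '[[0.05,-0.08,0,0,-1],[0.095,-0.155,0,0,-1],[0.095,-0.155,0,0,-1],[0.095,-0.155,0,0,-1],[0.095,-0.155,0,0,-1],[0.095,-0.155,0,0,-1],[0.095,-0.155,0,0,-1],[0.095,-0.155,0,0,-1]]'; python3 -m crank '[[0.095,-0.155,0,0,-1],[0.05,-0.08,0,0,-1],[0.025,-0.033,0,0,-1],[0,0,0,0,-1],[0,0,0,0,-1],[0,0,0,0,-1]]'; python3 -m crank '[[0,0,-0.1,0,-1],[0,0,-0.12,0,-1],[0,0,-0.1,0,-1],[0,0,-0.06,0,-1],[0,0,-0.03,0,-1],[0,0,0,0,-1],[0,0,0,0,-1]]'
```

```text
clock: 20.15
tcp_pos: [0.5627, -0.0951, 0.204]
orientation: [-3.101, -0.499, 0.006]
contact_force: [0.9, 0.7, -0.8]
grip_width: 0.0125
gripper_force: 39.3
clock: 20.65
tcp_pos: [0.5965, -0.1447, 0.2055]
orientation: [-3.1, -0.503, 0.002]
contact_force: [0.4, 0.9, -1.5]
grip_width: 0.0126
gripper_force: 39.3
clock: 21.23
tcp_pos: [0.5978, -0.1465, 0.125]
orientation: [3.101, 0.5, 0.001]
contact_force: [-0.6, -0.1, -0.7]
grip_width: 0.0128
gripper_force: 39.3
```

```bash
python3 -m crank '[[0,0,-0.05,0,-1],[0,0,-0.05,0,-1],[0,0,-0.05,0,-1],[0,0,-0.03,0,-1],[0,0,-0.01,0,-1],[0,0,0,0,-1],[0,0,0,0,-1]]';python3 -m crank '[[0,0,-0.01,0,-1],[0,0,0,0,-1],[0,0,0,0,-1]]'
```

```text
clock: 21.82
tcp_pos: [0.5974, -0.1469, 0.0862]
orientation: [-3.102, -0.499, 0.0]
contact_force: [0.6, -0.6, -2.0]
grip_width: 0.0129
gripper_force: 39.3
clock: 22.07
tcp_pos: [0.5975, -0.147, 0.0845]
orientation: [3.102, 0.499, 0.001]
contact_force: [-0.1, 0.4, -0.6]
grip_width: 0.0125
gripper_force: 39.3
```

```bash
python3 -m crank '[[0,0,-0.006,0,-1],[0,0,0,0,-1],[0,0,0,0,-0.3],[0,0,0,0,0],[0,0,0,0,0],[0,0,0,0,0]]'; python3 -m crank '[[0,0,0.1,0,0],[0,0,0.15,0,0],[0,0,0.15,0,0],[0,0,0.15,0,0],[-0.05,0.1,0.05,0,0],[-0.07,0.17,0,0,0],[-0.07,0.17,0,0,0],[-0.07,0.17,0,0,0]]'; python3 -m crank '[[-0.07,0.17,0,0,0],[-0.07,0.17,0,0,0],[-0.06,0.17,0,0,0],[-0.04,0.1,0,0,0],[0,0,0,0,0],[0,0,0,0,0]]'
python3 - <<'E'
from h import *
a=r.grab_frame('scene')[155:260,285:405];b=r.grab_frame('top')[165:285,295:420];cv2.imwrite('pics/f.png',np.hstack([cv2.resize(a,(400,400),interpolation=2),cv2.resize(b,(400,400),interpolation=2)]))
E
```

```text
clock: 22.57
tcp_pos: [0.5971, -0.1471, 0.0829]
orientation: [-3.102, -0.498, 0.001]
contact_force: [-0.4, -0.4, 0.3]
grip_width: 0.0429
gripper_force: 0.0
clock: 23.23
tcp_pos: [0.5447, -0.0241, 0.2034]
orientation: [3.102, 0.497, 0.001]
contact_force: [-0.1, 0.6, 1.1]
grip_width: 0.0429
gripper_force: 0.0
clock: 23.73
tcp_pos: [0.4969, 0.0982, 0.2032]
orientation: [3.101, 0.504, 0.0]
contact_force: [0.5, -0.3, -0.2]
grip_width: 0.0429
gripper_force: 0.0
```

View pics/f.png

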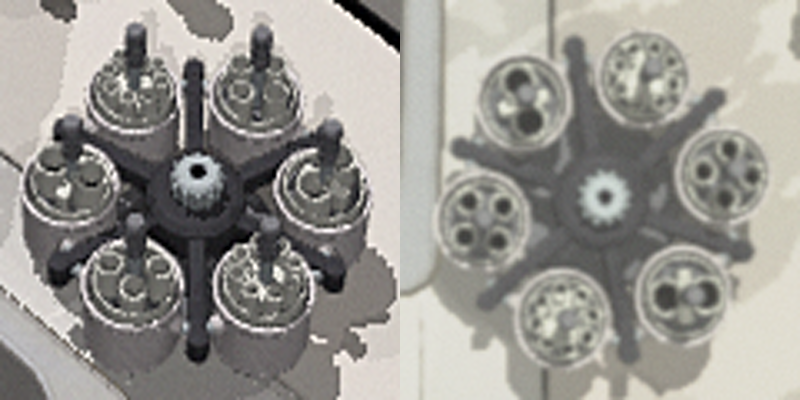

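All six are upright and seated. Twins face each other: eight at (645,78) and (563,318), four at (722,172) and (484,220), two at (522,100) and (684,293).

```bash
python3 -c "
from bench import r
print(r.hand_in())"
```

```text
the job is handed in; nothing more can be done
None
```

I handed the job in at about 24 s: each of the three insert pairs now faces its twin straight across the hub, all six look fully down in the last pictures, and the arm never went near the bottle or the tube (the judge returned no result to me).

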